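# Hang up the recorded glaze tile and show the next one to the camera

### The job

We are recording glaze test tiles: hang the finished tile, lying flat in front of the camera, by its hole on the empty peg of the sloping board, straight and flat against the board, and let go of it. Then take the tall tile out of the rack and hold it up to the camera the right way up, glazed side square to the lens, the middle of the glaze centred 20 cm in front of the lens. Finish while still holding it there, and do not shift the camera, the other tiles or the tools.

Things in the scene. Friction and masses are not known exactly. Their poses are not given: they have to be found in the camera images.
- done: the recorded test tile, fired clay, 120 x 60 x 10 mm, about 140 g, lying flat on the table in front of the camera. Origin: centre of its underside; x along its length towards the end with the hanging hole, z out of its glazed face (up). The part of the face away from the hole is glazed blue with thin ridges, the hole end is bare clay
- done_hole (a point): centre of the round 16 mm through hole of that tile, 18 mm from its end and half way through its thickness; axes as done
- board: fixed wooden tile board, 340 mm wide, its face 210 mm long and inclined 40 degrees, low edge (20 mm up, 6 mm lip) towards the robot, top edge 155 mm up. Three pegs stick out square to the face in a level row, 110 mm apart: two carry tiles like the recorded one (fixed), the right one (seen from the robot) is empty. Origin: on the table under its middle; x level, away from the low edge, z up
- peg: the empty peg, fixed: dowel of 8 mm diameter standing 30 mm out of the board's face, 45 mm below the board's top edge along the slope. Origin: on its axis at the board's face; z out along the peg (40 degrees from vertical, leaning to the robot), x up the slope, y level. A tile hanging right on it has its axes parallel to these
- rack: fixed wooden block, 180 x 90 x 45 mm, with five slots across it at 30 mm pitch (12 mm wide, 25 mm deep, floor 20 mm above the table). Three tiles stand in the middle and the two outer slots, 60 mm apart, in any order. Origin: centre of its underside; x along the row of slots, z up
- tall: the tall test tile standing on end in a slot of the rack (may lean a few degrees), 145 mm high, 60 wide, 10 thick, about 174 g. Origin: centre of its lower end; z up its length, x out of its glazed face (in the rack it looks away from the robot). The lower 95 mm of that face is glazed blue, the top 50 mm bare, with a 14 mm hole 18 mm below the top; the back is bare
- tall_face (a point): middle of the tall tile's glazed area: on its glazed face (x = 5 mm), 50 mm above its lower end; axes as tall
- short_a: a short tile in the rack, 100 x 60 x 10 mm, 120 g, standing on end like the tall one; to be left there. Axes and origin as tall
- short_b: the other short tile in the rack, the same as short_a; to be left there
- camera: black camera on a column stand (fixed round foot, 140 mm across) beyond the work, looking roughly back at the robot and 0.2 to 0.5 rad downwards; its top is about 350 mm above the table. Origin: centre of the foot's underside; -x is the level direction in which it looks, z up
- lens (a point): centre of the lens's front glass (lens barrel 54 mm across). Axes: -x is the viewing direction, y level, z up in the picture
- focus (a point): the point on the lens axis 200 mm in front of the glass, where the middle of the glazed area should be; axes as lens. The tall tile shown right has its x, y and z axes parallel to these
- paddle: ridged wooden paddle lying on the table, blade 130 x 70 x 12 mm and handle 120 x 24 mm; to be left alone. Origin: between blade and handle, underside; x towards the blade
- loop_tool: loop trimming tool lying on the table, 180 mm long, round wooden handle of 16 mm diameter with a wire loop; to be left alone. Origin: underside, 70 mm from the handle's end; x towards the loop
Things that resemble listed ones, but are neither listed nor needed, are in the scene too. What is shaped like the done but purple or turquoise is not meant.

How it is judged:
On the way, in this order (a step that is already met when the one before it is completed fails the run):
1. the recorded tile hangs on the empty peg, flat against the board, straight, and is let go (x of done_hole in the frame of peg between -0.007 and 0.007 m and y of done_hole in the frame of peg between -0.007 and 0.007 m and z of done_hole in the frame of peg below 0.012 m and angle between the z axis of done and the z axis of peg, either way round below 0.15 rad and x of done in the frame of peg below -0.03 m and angle between the x axis of done and the x axis of peg, either way round below 0.35 rad and contact force between the fingers and done below 0.1 N and linear speed of done below 0.03 m/s), for 0.3 s.
2. the tall tile is lifted clear of the rack (height (world z) of tall above 0.055 m and contact force between the fingers and tall above 0.5 N), for 0.1 s.
At the end, for the whole second after the job is handed in: Recorded tile hangs on the peg, flat on the board (7 mm), straight (0.35 rad), free of the robot. Tall tile held still in the fingers, clear of all else, upright, glazed face square to the lens (0.2 rad, roll too), glaze centre within 25 mm of the lens axis, 170-230 mm from the glass (x of done_hole in the frame of peg between -0.007 and 0.007 m and y of done_hole in the frame of peg between -0.007 and 0.007 m and z of done_hole in the frame of peg below 0.012 m and angle between the z axis of done and the z axis of peg, either way round below 0.15 rad and x of done in the frame of peg below -0.03 m and angle between the x axis of done and the x axis of peg, either way round below 0.35 rad and contact force between each of the arm, the fingers and done below 0.1 N and x of tall_face in the frame of focus between -0.03 and 0.03 m and y of tall_face in the frame of focus between -0.025 and 0.025 m and z of tall_face in the frame of focus between -0.025 and 0.025 m and angle between the x axis of tall and the x axis of focus, either way round below 0.2 rad and angle between the z axis of tall and the z axis of focus, either way round below 0.2 rad and x of lens in the frame of tall above 0.1 m and angle between tall's own z axis and vertical below 1 rad and contact force between the fingers and tall above 0.5 N and height (world z) of tall above 0.07 m and contact force between tall and camera below 0.1 N and contact force between tall and rack below 0.1 N and contact force between tall and board below 0.1 N and linear speed of tall below 0.02 m/s); the arm keeps its last pose, push and grip.
It fails at once if a short tile is moved in the rack by more than 25 mm or tipped (distance of any of short_a, short_b from where it was at the start of the episode above 0.025 m or angle between any of short_a, short_b's own z axis and vertical above 0.35 rad).
It fails at once if the camera is pushed out of its aim by more than 10 mm (distance of focus from where it was at the start of the episode above 0.01 m).
It fails at once if the paddle or the loop tool is shifted by more than 40 mm (distance of any of paddle, loop_tool from where it was at the start of the episode above 0.04 m).
It also fails if it takes over 54 s, if anything falls off the work surface, if the arm or the gripper's body presses on something with over 40 N, if the wrist force passes 120 N, or if a joint passes its speed limit or range.

### The arm

A 7-joint arm with a two-finger parallel gripper is mounted at the origin on the work surface. World frame = base frame: x ahead of the robot, y to its left, z up, the work surface at z = 0. Lengths are in m, angles in rad, forces in N, time in s.
With the tool pointing down it reaches from about 0.4 to 0.9 m from the base axis. Payload 5.5 kg.
Tool frame: the origin (TCP) lies at the very end of the fingers, on their centre line; the grasp point (between the pads) lies 19 mm behind it; z points along the fingers, y is the line along which they close (so a half turn about z gives the same grasp; the last joint's range is limited). The gripper opens to 92 mm and grips with 3 to 60 N. Pads are 19 mm wide; open, the fingers measure 130 mm over their backs; the gripper's body (75 mm by 190 mm) begins 47 mm behind the grasp point.
Start: joints at [-0.926, 0.501, -0.427, 1.55, 0.221, 1.138, -0.21], TCP at [0.242, 0.603, 0.227] pointing down, gripper open.
Joint ranges: [-2.88, 2.88], [-0.31, 2.03], [-1.54, 1.56], [0.2, 2.42], [-1.41, 4.55], [0.19, 2.02], [-2.57, 2.57]. Speed limits (rad/s): [2.57, 2.57, 3.14, 3.14, 3.14, 3.14, 3.14].

### API

Orientations are given as a unit quaternion [w, x, y, z].
In Python, from station import env gives the robot as it stands. The module is installed in compiled form; this text tells all that it offers.
- The arm moves only by the shell command python3 -m inch 'ROWS' [FORCE]. ROWS is JSON, a list of rows, each a list of 7 numbers: the shift along the tool's x, y, z in mm, then the turn, a rotation vector about the tool's x, y, z in rad, then the opening, from 0 (shut) to 1 (fully open). A call has 1 to 12 rows; each row is the pose to reach, as a shift and turn from the pose commanded when the call began, along the tool's axes at that moment; what a row does not reach only later rows make up. A row lasts 1/12 s, in which the tool goes at most 41.7 mm and 7.16 degrees, less where a joint would pass 70% of its speed; a pose out of reach is approached as far as the arm can. A call with a gripper value outside its range is refused whole. The fingers move at their own pace and stop on an object; FORCE is the grip in N (left out, the last holds). Time passes only in rows, so rows that repeat a pose let the fingers close. It gives the time, the measured TCP pose, the force, the opening and the grip force at its end, in the units of the state.
- env.get_obs(): the state, without advancing time (a new reading comes with each control period).
- env.read_camera(name): name is "scene" or "top" or "wrist"; returns (picture, depth): 480x640x3 uint8, red, green, blue; 480x640 float32, m along the optical axis (not along the pixel's ray), 0 where there is no reading.
- env.get_calibration(name): a dict with "vertical_fov" (degrees; the focal length in pixels is half the picture's height over the tangent of half this angle, whatever the lens; pixels are square), "cx", "cy" (the principal point, pixels), "eye" and "rotation" of the camera in the world; the wrist camera has in their place "tool_from_camera" (4x4, takes a point from camera to tool coordinates, whose origin is the TCP and whose axes are the flange's). Camera axes: x right, y down, z forward; pixel columns grow to the right and rows downward; lengths in m; the calibration is good to about 2 mm. A picture is of the moment at which its call begins: read the wrist's pose just before it. get_calibration takes no time and is no camera call.
- env.hand_in(): hands the job in; it is judged then, once.
The state is a dict: "time_s": time; "joint_pos": joint angles; "dq": joint speeds; "joint_torque": joint torques, N m; "ee_pos": TCP position; "tcp_rot": TCP orientation; "contact_force": force on the tool from outside, world axes, zero at the start; "wrist_torque": the same for the moment, N m; "gripper_width": finger opening in m; "grip_force": force on a finger pad.
Only numpy, scipy, OpenCV 4.12 (cv2) and the standard library are available. Lean on these libraries where they do the work, as an engineer would, in place of code of your own. Each camera call takes 0.05 s, during which the arm holds its last target. There are 200 camera calls.

## Working session

There is one attempt and no reset: what is moved stays moved. The work goes in short steps, Python scripts to look and compute and a shell command to move; the robot and the scene stay as the last step left them, time stands still between calls to the robot, and variables do not carry over. Pictures are saved under pics/ and viewed, at most 10 in all, crops included, and the job is handed in when it is done.

```bash
mkdir -p pics; ls; cat > h.py <<'E'
import numpy as np, cv2
from scipy.spatial.transform import Rotation as R
from station import env
def tool():
    o=env.get_obs(); T=np.eye(4); q=np.array(o["tcp_rot"]); T[:3,:3]=R.from_quat(q[[1,2,3,0]]).as_matrix(); T[:3,3]=o["ee_pos"]; return T
def cam(name):
    c=env.get_calibration(name); f=240/np.tan(np.radians(c["vertical_fov"])/2)
    if name=="wrist": T=tool()@np.array(c["tool_from_camera"])
    else:
        T=np.eye(4); T[:3,:3]=np.array(c["rotation"]); T[:3,3]=c["eye"]
    return f,c["cx"],c["cy"],T
def shot(name,fn=None):
    K=cam(name); im,d=env.read_camera(name)
    if fn: cv2.imwrite("pics/"+fn,im[:,:,::-1])
    f,cx,cy,T=K; v,u=np.mgrid[:480,:640]
    P=np.stack([(u-cx)/f*d,(v-cy)/f*d,d],-1)@T[:3,:3].T+T[:3,3]; P[d==0]=np.nan
    return im,d,P,K
def ray(K,u,v,z):
    f,cx,cy,T=K; r=T[:3,:3]@np.array([(u-cx)/f,(v-cy)/f,1]); return T[:3,3]+r*(z-T[2,3])/r[2]
E
python3 - <<'E'
from h import *
for n in ("scene","top","wrist"):
    im,d,P,K=shot(n,n+"0.png"); np.savez("pics/"+n+"0.npz",im=im,d=d,P=P); print(n,K[0],K[1:3],K[3].round(3).tolist())
print(env.get_obs())
E
```

```text
picsTraceback (most recent call last):
  File "<stdin>", line 3, in <module>
  File "h.py", line 13, in shot
    K=cam(name); im,d=env.read_camera(name)
  File "h.py", line 10, in cam
    T=np.eye(4); T[:3,:3]=np.array(c["rotation"]); T[:3,3]=c["eye"]
                 ~^^^^^^^
ValueError: could not broadcast input array from shape (4,) into shape (3,3)
```

Rotation is a quaternion here.

```bash
sed -i 's/T\[:3,:3\]=np.array(c\["rotation"\])/T[:3,:3]=R.from_quat(np.array(c["rotation"])[[1,2,3,0]]).as_matrix()/' h.py
python3 - <<'E'
from h import *
for n in ("scene","top","wrist"):
    im,d,P,K=shot(n,n+"0.png"); np.savez("pics/"+n+"0.npz",im=im,d=d,P=P); print(n,K[0],K[1:3],K[3].round(3).tolist(), (d==0).mean())
o=env.get_obs(); print(o)
E
```

```text
scene 459.7029811685709 (320.6109970932564, 240.00952620983583) [[-0.348, 0.631, -0.693, 1.219], [0.937, 0.231, -0.261, 0.185], [-0.004, -0.741, -0.672, 0.91], [0.0, 0.0, 0.0, 1.0]] 0.004091796875
top 532.9286516702949 (316.73666397334404, 240.84471730340826) [[0.028, -0.985, 0.169, 0.252], [-0.999, -0.024, 0.021, -0.117], [-0.017, -0.169, -0.985, 1.629], [0.0, 0.0, 0.0, 1.0]] 0.004055989583333333
wrist 432.49337101473 (320.66689777915997, 231.56531181630797) [[0.373, 0.886, 0.277, 0.167], [0.928, -0.355, -0.113, 0.632], [-0.002, 0.299, -0.954, 0.384], [0.0, 0.0, 0.0, 1.0]] 0.004192708333333333
{'time_s': 0.15, 'joint_pos': array([-0.92575161,  0.50165792, -0.42682062,  1.55119795,  0.22079821,
        1.13829379, -0.21029467]), 'dq': array([ 1.61898107e-03, -3.04739459e-03, -3.36201335e-04, -2.78022076e-03,
       -8.33574182e-05, -3.78929788e-05, -7.35297808e-04]), 'joint_torque': array([-6.58704826e-03, -5.67096162e+01, -5.82518891e+00, -2.79456031e+01,
       -6.86256867e-02,  2.64547917e-02,  9.27824294e-05]), 'ee_pos': array([0.24204426, 0.60267528, 0.2259049 ]), 'tcp_rot': array([-1.73541735e-04,  1.89747312e-01,  9.81832668e-01, -7.34932432e-04]), 'contact_force': array([-0.43215321,  0.38708698,  1.3054977 ]), 'wrist_torque': array([ 0.03401785, -0.01340643,  0.05115819]), 'grip_force': 0.0, 'gripper_width': 0.09170325350054961}
```

View pics/scene0.png

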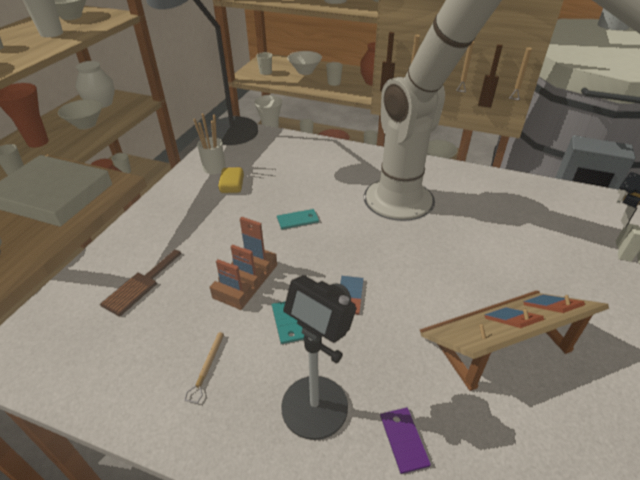

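View pics/top0.png

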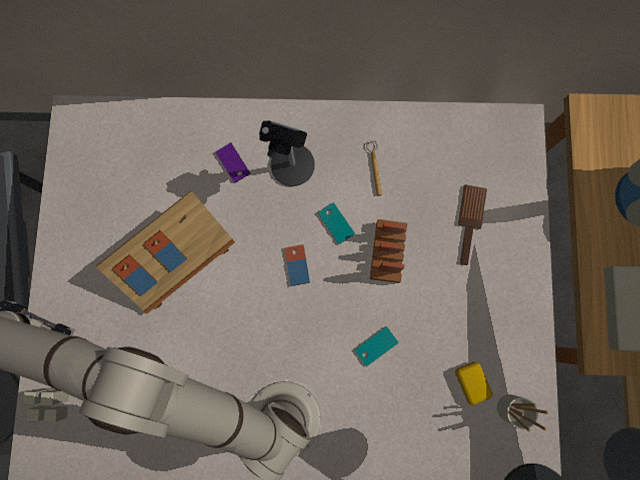

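Scene view: the finished tile is at (351,293), the camera's back at (318,305), and the empty peg at (484,330). The rack with the tall tile (252,238) is centred near (243,275).
Top view: lying tiles that could be taken for "done" are orange/blue (296,265), turquoise (335,222), turquoise (376,346), purple (232,162), and the two fixed ones on the board at (133,273) and (165,250). The choice is (296,265). The empty peg is at (183,218) and the rack at (389,250).

```bash
python3 - <<'E'
from h import *
np.set_printoptions(precision=4,suppress=True)
K=cam("top"); S=np.load("pics/top0.npz"); im,P=S["im"],S["P"]; hsv=cv2.cvtColor(im,cv2.COLOR_RGB2HSV)
# done
m=np.zeros((480,640),bool); m[235:295,275:318]=1
m&=hsv[...,1]>90
c=max(cv2.findContours(m.astype(np.uint8),0,2)[0],key=cv2.contourArea); r=cv2.minAreaRect(c); b=cv2.boxPoints(r)
W=np.array([ray(K,u,v,.01) for u,v in b]); print("done box",W,[np.linalg.norm(W[i]-W[i-1]) for i in range(4)],W.mean(0))
# board plane
poly=np.zeros((480,640),np.uint8); cv2.fillPoly(poly,[np.array([[190,200],[228,238],[190,268],[160,232]])],1)
Q=P[poly>0]; Q=Q[np.isfinite(Q).all(1)]
for _ in range(6):
    c0=Q.mean(0); n=np.linalg.svd(Q-c0,full_matrices=0)[2][2]; n*=np.sign(n[2]); e=(Q-c0)@n; Q=Q[abs(e)<max(.004,2*e.std())] 
print("board n",n,"c",c0,"tilt",np.degrees(np.arccos(n[2])),e.std(),len(Q))
pk=((P-c0)@n>.010)&((P-c0)@n<.04)&(poly>0); print("peg px",np.argwhere(pk).mean(0),pk.sum(),np.nanmean(P[pk],0))
# camera body & foot, rack, tile tops
for nme,(v0,v1,u0,u1),z0,z1 in [("cam",(110,190,250,320),.25,.45),("foot",(140,190,265,320),.005,.03),("rack",(210,290,360,415),.035,.055),("tops",(210,290,360,415),.1,.2),("tall",(210,290,360,415),.145,.2)]:
    mm=np.zeros((480,640),bool); mm[v0:v1,u0:u1]=1; mm&=(P[...,2]>z0)&(P[...,2]<z1); q=P[mm]; 
    print(nme,mm.sum(),q.mean(0),q.min(0),q.max(0), cv2.minAreaRect((q[:,:2]*1000).astype(np.float32)))
cr=lambda a,v0,v1,u0,u1,s:cv2.resize(a[v0:v1,u0:u1],None,fx=s,fy=s,interpolation=cv2.INTER_CUBIC)
I=im[:,:,::-1]; J=cv2.imread("pics/scene0.png")
cv2.imwrite("pics/crop0.png",np.hstack([cr(I,190,310,260,420,2.5),cr(J,200,380,200,400,300/180)]))
E
```

```text
done box [[ 0.5063  0.0205  0.01  ]
 [ 0.5189 -0.0393  0.01  ]
 [ 0.4027 -0.064   0.01  ]
 [ 0.3904 -0.0049  0.01  ]] [np.float64(0.11871846035050942), np.float64(0.06114486928166111), np.float64(0.11877488066337796), np.float64(0.06039502654958247)] [ 0.4546 -0.0219  0.01  ]
board n [-0.4818 -0.4267  0.7654] c [0.5277 0.2814 0.0857] tilt 40.05944073521742 0.002645873552414724 1983
peg px [243.0122 176.0366] 82 [0.4958 0.3251 0.1083]
cam 1227 [0.7385 0.0116 0.3308] [ 0.6898 -0.0515  0.2831] [0.8007 0.0689 0.3585] ((740.28857421875, 13.747879028320312), (113.4156494140625, 98.73011016845703), 72.38854217529297)
foot 1259 [ 0.7607 -0.0022  0.0155] [ 0.6927 -0.0836  0.005 ] [0.8571 0.0931 0.0292] ((772.6390380859375, 3.2136459350585938), (161.65855407714844, 172.91726684570312), 2.552828788757324)
rack 989 [ 0.4979 -0.2949  0.0458] [ 0.4083 -0.3515  0.0352] [ 0.5964 -0.2444  0.0548] ((502.8009948730469, -298.8404541015625), (91.39289093017578, 181.79664611816406), 83.77318572998047)
tops 350 [ 0.4929 -0.2977  0.1316] [ 0.4342 -0.3349  0.1   ] [ 0.5709 -0.2659  0.1729] ((502.6009826660156, -298.2821960449219), (63.621307373046875, 132.74855041503906), 85.46434020996094)
tall 99 [ 0.4416 -0.2959  0.1636] [ 0.4345 -0.3248  0.1454] [ 0.4488 -0.2659  0.1729] ((442.2545471191406, -295.6182556152344), (59.17890548706055, 11.272496223449707), 84.71563720703125)
```

View pics/crop0.png

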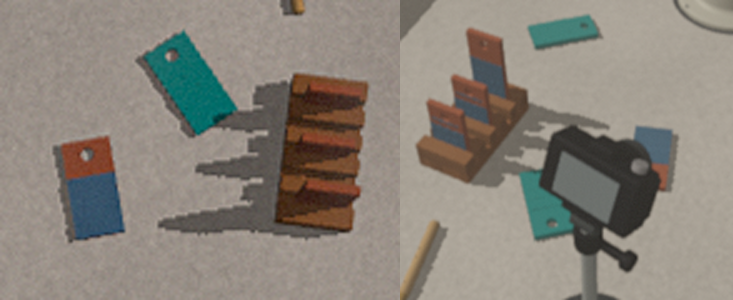

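The close crop confirms it: the orange/blue tile, hole end at crop (87,155), lies flat left of the rack. The tall tile is in the rack slot nearest the robot. I'll move above the tile now.

```bash
python3 -m inch '[[-430,-500,-30,0,0,-0.595,1],[-430,-500,-30,0,0,-0.595,1],[-430,-500,-30,0,0,-0.595,1],[-430,-500,-30,0,0,-0.595,1],[-430,-500,-30,0,0,-0.595,1],[-430,-500,-30,0,0,-0.595,1],[-430,-500,-30,0,0,-0.595,1],[-430,-500,-30,0,0,-0.595,1],[-430,-500,-30,0,0,-0.595,1],[-430,-500,-30,0,0,-0.595,1],[-430,-500,-30,0,0,-0.595,1],[-430,-500,-30,0,0,-0.595,1]]'
cat >> h.py <<'E'
def go(pos,Rm):
    "print shift mm and rotvec in tool axes from the measured pose to target"
    T=tool(); print("shift",(T[:3,:3].T@(np.asarray(pos)-T[:3,3])*1000).round(1),"rot",R.from_matrix(T[:3,:3].T@Rm).as_rotvec().round(3),"joints",np.round(env.get_obs()["joint_pos"],2))
def frame(z,y):
    z=np.array(z,float)/np.linalg.norm(z); y=np.array(y,float); y-=z*(y@z); y/=np.linalg.norm(y); return np.stack([np.cross(y,z),y,z],1)
E
python3 - <<'E'
from h import *
go([.4546,-.0219,.25],frame([0,0,-1],[-.211,.977,0]))
E
```

```text
time_s: 1.15
ee_pos: [0.4027, 0.1304, 0.2496]
tcp_rot: [0.0, -0.106, 0.994, -0.0]
contact_force: [1.2, 0.5, -0.4]
gripper_width: 0.0919
grip_force: 0.0
shift [ -18.5 -159.9   -0.4] rot [-0.     0.001  0.001] joints [-0.08  0.04 -0.31  2.06  0.02  1.04  1.39]
```

```bash
python3 -m inch '[[-18,-160,50,0,0,0,1],[-18,-160,50,0,0,0,1],[-18,-160,50,0,0,0,1],[-18,-160,50,0,0,0,1],[-18,-160,50,0,0,0,1],[-18,-160,50,0,0,0,1],[-18,-160,50,0,0,0,1]]'
python3 - <<'E'
from h import *
np.set_printoptions(precision=4,suppress=True)
im,d,P,K=shot("wrist","w1.png"); hsv=cv2.cvtColor(im,cv2.COLOR_RGB2HSV)
z=P[...,2]; print("table z",np.nanmedian(z))
m=(hsv[...,1]>100)&(np.abs(P[...,0]-.455)<.1)&(np.abs(P[...,1]+.022)<.07)&(z<.03)
m=cv2.morphologyEx(m.astype(np.uint8),cv2.MORPH_CLOSE,np.ones((25,25)))
c=max(cv2.findContours(m,0,2)[0],key=cv2.contourArea); b=cv2.boxPoints(cv2.minAreaRect(c))
W=np.array([ray(K,u,v,.01) for u,v in b]); print(b,W,[np.linalg.norm(W[i]-W[i-1]) for i in range(4)],W.mean(0))
e=[W[i]-W[i-1] for i in range(4)]; l=max(e,key=np.linalg.norm); l*=np.sign(l[0]); yaw=np.arctan2(l[1],l[0]); print("yaw",yaw)
go(np.r_[W.mean(0)[:2],.003],frame([0,0,-1],[-np.sin(yaw),np.cos(yaw),0]))
E
```

```text
time_s: 1.73
ee_pos: [0.4537, -0.0195, 0.1991]
tcp_rot: [-0.0, -0.106, 0.994, 0.0]
contact_force: [-0.6, 1.1, 0.1]
gripper_width: 0.0914
grip_force: 0.0
table z 0.0008673437979681564
[[280. 125.]
 [355. 125.]
 [355. 268.]
 [280. 268.]] [[ 0.402  -0.064   0.01  ]
 [ 0.3896 -0.0067  0.01  ]
 [ 0.5065  0.0215  0.01  ]
 [ 0.5202 -0.0419  0.01  ]] [np.float64(0.12029502951823932), np.float64(0.05861474651643985), np.float64(0.12029441461383286), np.float64(0.06483452586229643)] [ 0.4546 -0.0228  0.01  ]
yaw 0.18483292657426292
shift [  0.2  -4.3 196.4] rot [ 0.001 -0.     0.03 ] joints [ 0.12  0.16 -0.15  2.06  0.03  0.93  1.74]
```

View pics/w1.png

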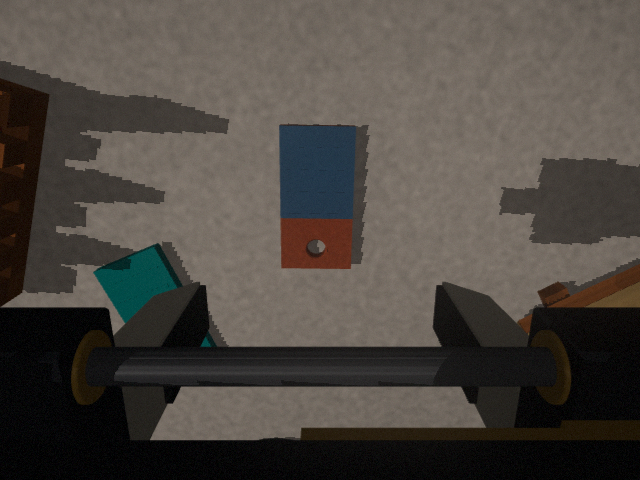

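The wrist view shows the tile upright in the picture at (280–355, 125–268), blue end up and hole at (316,247), with the fingers open on either side. I'll go down and grip it.

```bash
python3 -m inch '[[0,-4,40,0,0,0.01,1],[0,-4,80,0,0,0.01,1],[0,-4,120,0,0,0.01,1],[0,-4,160,0,0,0.01,1],[0,-4,185,0,0,0.01,1],[0,-4,195,0,0,0.01,1],[0,-4,195,0,0,0.01,1],[0,-4,195,0,0,0.01,0.4],[0,-4,195,0,0,0.01,0.4],[0,-4,195,0,0,0.01,0.4],[0,-4,195,0,0,0.01,0.4],[0,-4,195,0,0,0.01,0.4]]' 30
```

```text
time_s: 2.78
ee_pos: [0.456, -0.0241, 0.0056]
tcp_rot: [0.001, -0.101, 0.995, -0.0]
contact_force: [0.5, -0.3, 0.3]
gripper_width: 0.0632
grip_force: 0.0
```

```bash
python3 -m inch '[[0,0,0,0,0,0,0.4],[0,0,0,0,0,0,0.4],[0,0,0,0,0,0,0.4]]' 30; python3 -m inch '[[0,0,-40,0,0,0,0.4],[0,0,-80,0,0,0,0.4],[0,0,-120,0,0,0,0.4],[0,0,-160,0,0,0,0.4],[0,0,-200,0,0,0,0.4],[0,0,-240,0,0,0,0.4],[0,0,-240,0,0,0,0.4]]'
python3 - <<'E'
from h import *
# tilt & yaw for approach to peg: view pose above
n=np.array([-.4818,-.4267,.7654]); px=np.array([.7486*.766,.663*.766,.643]); py=np.cross(n,px)
print(py); go([.40,.13,.26],frame(-n,py))
E
```

```text
time_s: 3.03
ee_pos: [0.4557, -0.024, 0.0053]
tcp_rot: [0.001, -0.101, 0.995, -0.0]
contact_force: [-1.1, 0.0, 7.9]
gripper_width: 0.059
grip_force: 30.0
time_s: 3.62
ee_pos: [0.4595, -0.0241, 0.2522]
tcp_rot: [0.007, -0.101, 0.995, -0.001]
contact_force: [1.9, -0.1, -1.5]
gripper_width: 0.059
grip_force: 30.0
[-6.63082613e-01  7.48698885e-01 -4.42748000e-06]
shift [ 27.1 162.9  -8.7] rot [-0.189 -0.671 -0.498] joints [ 0.14  0.1  -0.15  2.    0.02  1.04  1.75]
```

```bash
python3 - <<'E'
from h import *
np.set_printoptions(precision=4,suppress=True)
n=np.array([-.4818,-.4267,.7654]); c0=np.array([.5277,.2814,.0857])
S=np.load("pics/scene0.npz"); P=S["P"]; g=np.zeros((480,640),bool); g[300:360,460:510]=1
Q=P[g&(np.abs((P-c0)@n)<.012)]
for _ in range(6):
    c1=Q.mean(0); n1=np.linalg.svd(Q-c1,full_matrices=0)[2][2]; n1*=np.sign(n1[2]); e=(Q-c1)@n1; Q=Q[abs(e)<max(.004,2*e.std())]
print("scene plane",n1,c1,"offset to top plane",(c1-c0)@n,e.std())
for nm,(v0,v1,u0,u1) in {"scene":(315,345,470,500),"top":(200,235,168,198)}.items():
    S=np.load(f"pics/{nm}0.npz"); P=S["P"]; h=(P-c0)@n; m=np.zeros((480,640),bool); m[v0:v1,u0:u1]=1
    m&=(h>.009)&(h<.04); Q=P[m]; hh=h[m]; print(nm,m.sum(),np.argwhere(m).mean(0),"max h",np.sort(hh)[-4:],"axis foot (mean projected)",(Q-np.outer(hh,n)).mean(0))
S=np.load("pics/scene0.npz")["im"][300:360,450:520,::-1]; T=np.load("pics/top0.npz")["im"][190:250,150:220,::-1]
cv2.imwrite("pics/crop1.png",cv2.resize(np.hstack([S,T]),None,fx=5,fy=5,interpolation=cv2.INTER_NEAREST))
E
```

```text
scene plane [-0.4737 -0.4281  0.7696] [0.5166 0.3002 0.0891] offset to top plane -7.209511010305546e-05 0.0014179822886458246
scene 80 [323.1    487.3875] max h [0.0292 0.0295 0.0295 0.0297] axis foot (mean projected) [0.5304 0.3117 0.1043]
top 12 [216.75   185.0833] max h [0.0293 0.0294 0.0294 0.0322] axis foot (mean projected) [0.578  0.3036 0.1297]
```

View pics/crop1.png

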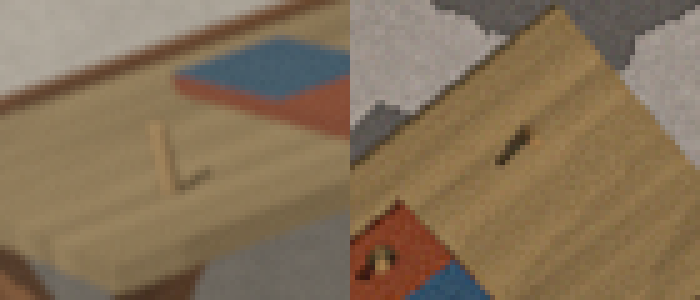

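Crop: in the scene picture the empty peg's base is at about (483.6,337.6) and its tip at (481.8,324.8). In the top picture its tip is at about (185,216.4), with its shadow beside it.

```bash
python3 - <<'E'
from h import *
np.set_printoptions(precision=4,suppress=True)
n=np.array([-.4785,-.4275,.767]); n/=np.linalg.norm(n); c0=np.array([.5277,.2814,.0857])
def rp(K,u,v,h):
    f,cx,cy,T=K; r=T[:3,:3]@np.array([(u-cx)/f,(v-cy)/f,1]); o=T[:3,3]; return o+r*((h-(o-c0)@n)/(r@n))
s,t=cam("scene"),cam("top")
a=rp(s,483.6,336.8,0); b=rp(s,481.8,325.2,.03)-.03*n; c=rp(t,185,216.6,.03)-.03*n
print(a,b,c)
px=np.array([-n[0]*n[2],-n[1]*n[2],1-n[2]**2]); px/=np.linalg.norm(px); py=np.cross(n,px)
p=(a+b+c)/3; print("peg",p,"px",px,"py",py)
# consistency: distance along slope to top edge (height .155 => 45mm*sin40 below)
print("height expected",.155-.045*np.sin(np.radians(40)))
go(p+.15*n+.085*px,frame(-n,py))
E
```

```text
[0.5669 0.3    0.1205] [0.5796 0.3018 0.1295] [0.5798 0.3047 0.1312]
peg [0.5754 0.3022 0.1271] px [0.572  0.511  0.6417] py [-0.6662  0.7457  0.    ]
height expected 0.12607455756410574
shift [-153.   280.5  -43.4] rot [-0.19  -0.668 -0.502] joints [ 0.14  0.1  -0.15  2.    0.02  1.04  1.75]
```

```bash
python3 -m inch '[[-15,28,-44,0,0,0,0.4],[-30,56,-44,-0.02,-0.07,-0.05,0.4],[-153,280,-44,-0.19,-0.668,-0.502,0.4],[-153,280,-44,-0.19,-0.668,-0.502,0.4],[-153,280,-44,-0.19,-0.668,-0.502,0.4],[-153,280,-44,-0.19,-0.668,-0.502,0.4],[-153,280,-44,-0.19,-0.668,-0.502,0.4],[-153,280,-44,-0.19,-0.668,-0.502,0.4],[-153,280,-44,-0.19,-0.668,-0.502,0.4],[-153,280,-44,-0.19,-0.668,-0.502,0.4],[-153,280,-44,-0.19,-0.668,-0.502,0.4],[-153,280,-44,-0.19,-0.668,-0.502,0.4]]'
python3 - <<'E'
from h import *
np.set_printoptions(precision=4,suppress=True)
n=np.array([-.4785,-.4275,.767]); n/=np.linalg.norm(n)
go(np.array([.5754,.3022,.1271])+.15*n+.085*np.array([.572,.511,.6417]),frame(-n,[-.6662,.7457,0]))
im,d,P,K=shot("wrist","w2.png"); np.savez("pics/w2.npz",im=im,d=d,P=P,T=K[3],f=K[:3])
E
```

```text
time_s: 4.62
ee_pos: [0.5483, 0.2799, 0.2881]
tcp_rot: [0.312, -0.334, 0.881, 0.124]
contact_force: [0.4, -0.6, -0.8]
gripper_width: 0.0598
grip_force: 30.0
shift [-8.5 -1.3 -4.1] rot [ 0.007 -0.011 -0.008] joints [-0.02  0.05 -0.37  2.16 -0.64  0.34  2.45]
```

View pics/w2.png

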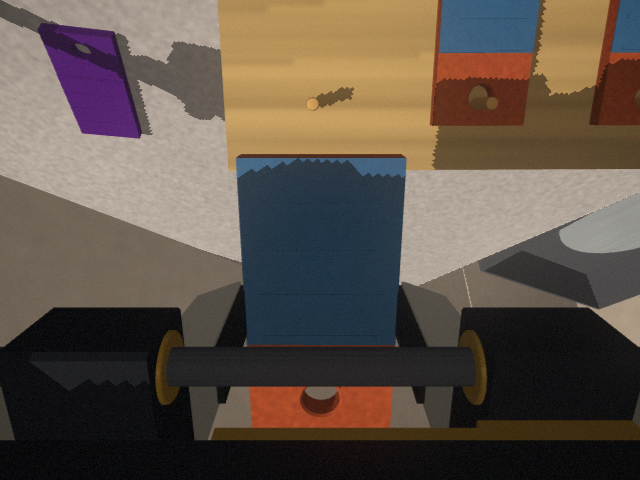

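The wrist view shows the empty peg end-on at (312,104). The held tile's blue end edge is at row ~157 and its hole at (320,~400). I'll work out peg and hole in the tool frame.

```bash
python3 - <<'E'
from h import *
np.set_printoptions(precision=2,suppress=True)
S=np.load("pics/w2.npz"); im,d,P=S["im"],S["d"],S["P"]; c=env.get_calibration("wrist"); X=np.array(c["tool_from_camera"]); T=S["T"]@np.linalg.inv(X); f,cx,cy=S["f"]
L=((P-T[:3,3])@T[:3,:3])*1000   # tool frame, mm
def fit(g):
    Q=L[g]; Q=Q[np.isfinite(Q).all(1)]
    for _ in range(6):
        c0=Q.mean(0); n=np.linalg.svd(Q-c0,full_matrices=0)[2][2]; n*=-np.sign(n[2]); e=(Q-c0)@n; Q=Q[abs(e)<max(2,2*e.std())]
    return c0,n,e.std()
def cut(u,v,c0,n,h):
    r=X[:3,:3]@np.array([(u-cx)/f,(v-cy)/f,1]); o=X[:3,3]*1000; return o+r*((h-(o-c0)@n)/(r@n))
g=np.zeros((480,640),bool); g[20:150,235:420]=1; g[80:125,295:365]=0
B=fit(g); print("board",B)
g=np.zeros((480,640),bool); g[190:330,260:385]=1; F=fit(g); print("tile face",F)
hsv=cv2.cvtColor(im,cv2.COLOR_RGB2HSV); h=(L-B[0])@B[1]
m=np.zeros((480,640),bool); m[80:125,290:335]=1; mm=m&(h>24); print("tip px",np.argwhere(mm).mean(0),mm.sum(),np.sort(h[m])[-3:])
tip=cut(312.3,103.8,B[0],B[1],30); print("tip",tip,"foot",tip-30*B[1])
for r in (157,159): print("end edge",cut(320,r,F[0],F[1],0))
print("hole?",cut(320,397,F[0],F[1],0)); print("corners",cut(238,158,*F[:2],0),cut(405,158,*F[:2],0),"hole end corners",cut(250,428,*F[:2],0),cut(392,428,*F[:2],0))
row=d[150:170,320]; print(row*1000)
print(im[380:425:3,320].tolist())
E
```

```text
board (array([ 89.92,   3.33, 146.49]), array([ 0.01,  0.01, -1.  ]), np.float64(0.7161591543045565))
tile face (array([22.15, -0.19, -5.89]), array([-0., -0., -1.]), np.float64(0.6135217962666344))
tip px [103.55 312.19] 133 [nan nan nan]
tip [ 77.03  -5.82 116.22] foot [ 76.65  -6.14 146.22]
end edge [61.14 -0.94 -6.05]
end edge [60.44 -0.94 -6.05]
hole? [-39.37  -0.98  -5.63]
corners [ 60.79 -29.71  -6.05] [60.79 28.87 -6.06] hole end corners [-55.38 -31.24  -5.55] [-55.36  30.13  -5.57]
[301.61 301.14 303.6  300.18 161.3  158.04 155.6  151.87 151.57 152.2
 152.14 151.58 151.9  152.55 152.21 152.27 152.64 153.33 152.84 153.  ]
[[39, 34, 34], [43, 38, 41], [71, 62, 56], [116, 101, 90], [112, 99, 82], [112, 98, 85], [113, 99, 87], [70, 31, 22], [70, 33, 20], [68, 29, 18], [73, 32, 20], [85, 36, 24], [128, 54, 28], [169, 73, 42], [167, 72, 39]]
```

```bash
cat > tgt.py <<'E'
from h import *
import sys
S=np.load("pics/w2.npz"); T=S["T"]@np.linalg.inv(np.array(env.get_calibration("wrist")["tool_from_camera"]))
s=np.array([float(a) for a in sys.argv[1:4]])/1000
go(T[:3,:3]@s+T[:3,3],T[:3,:3])
E
python3 tgt.py 118 -5.4 100
```

```text
shift [118.5  -5.1 100.1] rot [-0.     0.001  0.   ] joints [-0.02  0.05 -0.37  2.16 -0.64  0.34  2.45]
```

```bash
python3 -m inch '[[40,-2,0,0,0,0,0.4],[80,-4,0,0,0,0,0.4],[110,-5,20,0,0,0,0.4],[118,-5,50,0,0,0,0.4],[118,-5,75,0,0,0,0.4],[118,-5,95,0,0,0,0.4],[118,-5,100,0,0,0,0.4],[118,-5,100,0,0,0,0.4],[118,-5,100,0,0,0,0.4],[118,-5,100,0,0,0,0.4]]'; python3 tgt.py 118 -5.4 100
python3 - <<'E'
from h import *
im,d,P,K=shot("scene","s3.png"); np.savez("pics/s3.npz",P=P,d=d,im=im)
im2,d2,P2,K2=shot("top","t3.png")
cv2.imwrite("pics/crop3.png",np.hstack([cv2.resize(im[270:370,430:550,::-1],None,fx=4,fy=4,interpolation=2),cv2.resize(im2[180:280,140:220,::-1],None,fx=4,fy=4,interpolation=2)]))
E
```

```text
time_s: 5.5
ee_pos: [0.5424, 0.2523, 0.1894]
tcp_rot: [0.28, -0.34, 0.889, 0.126]
contact_force: [0.2, 0.2, -1.3]
gripper_width: 0.059
grip_force: 30.0
shift [35.5 11.  40.8] rot [ 0.027 -0.063 -0.004] joints [ 0.28  0.25 -0.66  2.22 -0.63  0.19  2.57]
```

View pics/crop3.png

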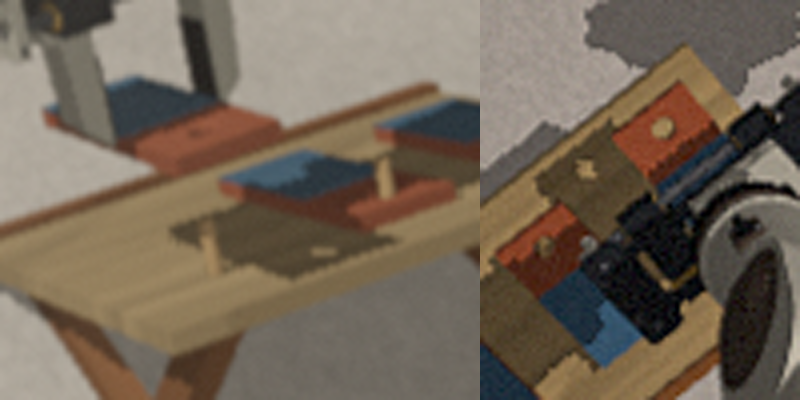

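The wrist limits (j6 at 0.19, j7 at 2.57) stop the arm at full 40° tilt, short of the peg. I'll put the tile down and regrasp it with the tool tilted about 25° about the tile's y axis, so the placing pose needs only about 15° of tilt.

```bash
python3 - <<'E'
from h import *
y=.5; go([.41,-.03,.25],frame([0,0,-1],[-np.sin(y),np.cos(y),0]))
E
```

```text
shift [ 196.6 -117.3 -220.6] rot [0.108 0.615 0.224] joints [ 0.28  0.25 -0.66  2.22 -0.63  0.19  2.57]
```

```bash
python3 -m inch '[[0,0,-40,0,0,0,0.4],[0,0,-80,0,0,0,0.4],[30,-20,-110,0.02,0.1,0.03,0.4],[197,-117,-221,0.108,0.615,0.224,0.4],[197,-117,-221,0.108,0.615,0.224,0.4],[197,-117,-221,0.108,0.615,0.224,0.4],[197,-117,-221,0.108,0.615,0.224,0.4],[197,-117,-221,0.108,0.615,0.224,0.4],[197,-117,-221,0.108,0.615,0.224,0.4],[197,-117,-221,0.108,0.615,0.224,0.4],[197,-117,-221,0.108,0.615,0.224,0.4],[197,-117,-221,0.108,0.615,0.224,0.4]]'; python3 - <<'E'
from h import *
y=.5; go([.41,-.03,.25],frame([0,0,-1],[-np.sin(y),np.cos(y),0]))
E
```

```text
time_s: 6.6
ee_pos: [0.4095, -0.0299, 0.2502]
tcp_rot: [0.001, -0.247, 0.969, -0.0]
contact_force: [1.0, 0.2, -0.5]
gripper_width: 0.0596
grip_force: 30.0
shift [-0.4 -0.4  0.2] rot [-0.001  0.001 -0.001] joints [ 0.61  0.03 -0.6   2.08  0.02  1.04  2.06]
```

```bash
python3 -m inch '[[0,0,40,0,0,0,0.4],[0,0,80,0,0,0,0.4],[0,0,120,0,0,0,0.4],[0,0,160,0,0,0,0.4],[0,0,200,0,0,0,0.4],[0,0,230,0,0,0,0.4],[0,0,240,0,0,0,0.4],[0,0,244,0,0,0,0.4],[0,0,244,0,0,0,0.4],[0,0,244,0,0,0,1],[0,0,244,0,0,0,1],[0,0,244,0,0,0,1]]'; python3 -m inch '[[0,0,0,0,0,0,1],[0,0,-4,0,0.1,0,1],[4,0,-4,0,0.2,0,1],[4,0,-4,0,0.3,0,1],[4,0,-4,0,0.4,0,1],[4,0,-2,0,0.4,0,1],[4,0,-1,0,0.4,0,1],[4,0,-1,0,0.4,0,1]]'
```

```text
time_s: 7.6
ee_pos: [0.4112, -0.03, 0.0072]
tcp_rot: [0.002, -0.247, 0.969, -0.0]
contact_force: [0.3, 0.2, 0.1]
gripper_width: 0.0746
grip_force: 0.0
time_s: 8.27
ee_pos: [0.4051, -0.0323, 0.0066]
tcp_rot: [-0.192, -0.242, 0.95, -0.049]
contact_force: [-0.8, -0.5, 0.2]
gripper_width: 0.0919
grip_force: 0.0
```

```bash
python3 -m inch '[[0,0,1,0,0,0,1],[0,0,1,0,0,0,0.4],[0,0,1,0,0,0,0.4],[0,0,1,0,0,0,0.4],[0,0,1,0,0,0,0.4],[0,0,1,0,0,0,0.4],[0,0,1,0,0,0,0.4],[0,0,1,0,0,0,0.4]]' 40;  python3 -m inch '[[15,0,-35,0,0,0,0.4],[30,0,-70,0,0,0,0.4],[45,0,-105,0,0,0,0.4],[60,0,-140,0,0,0,0.4],[75,0,-175,0,0,0,0.4],[90,0,-210,0,0,0,0.4],[97,0,-230,0,0,0,0.4],[97,0,-230,0,0,0,0.4]]'
python3 - <<'E'
from h import *
n=np.array([-.4785,-.4275,.767]); n/=np.linalg.norm(n); px=np.array([.572,.511,.6417]); th=.4
zt=-n*np.cos(th)-px*np.sin(th)
p=np.array([.5754,.3022,.1271])
go(p+.15*n+.085*px,frame(zt,[-.6662,.7457,0]))
E
```

```text
time_s: 8.93
ee_pos: [0.4056, -0.0322, 0.0061]
tcp_rot: [-0.192, -0.242, 0.95, -0.049]
contact_force: [-0.8, 0.2, 1.5]
gripper_width: 0.0589
grip_force: 40.0
time_s: 9.6
ee_pos: [0.4085, -0.0316, 0.2598]
tcp_rot: [-0.188, -0.242, 0.95, -0.05]
contact_force: [1.2, 0.4, -0.9]
gripper_width: 0.0588
grip_force: 40.0
shift [-240.9  205.7 -140.5] rot [ 0.007 -0.686 -0.233] joints [ 0.28  0.28 -0.48  1.84  0.25  1.43  1.79]
```

```bash
cat > place.py <<'E'
from h import *
np.set_printoptions(precision=2,suppress=True)
X=np.array(env.get_calibration("wrist")["tool_from_camera"])
S=np.load("pics/w2.npz"); T=S["T"]@np.linalg.inv(X)
n=T[:3,:3]@np.array([.01,.01,-1]); n/=np.linalg.norm(n)
px=np.array([0,0,1])-n*n[2]; px/=np.linalg.norm(px); py=np.cross(n,px); peg=(T@np.array([.0767,-.0061,.1462,1]))[:3]
Rp=np.stack([px,py,n],1)
E
cat > tilein.py <<'E'
from place import *
import sys
im,d,P,K=shot("wrist",sys.argv[1]); f,cx,cy,Tc=K; Tt=Tc@np.linalg.inv(X)
L=((P-Tt[:3,3])@Tt[:3,:3])*1000; hsv=cv2.cvtColor(im,cv2.COLOR_RGB2HSV)
blue=(hsv[...,0]>95)&(hsv[...,0]<125)&(hsv[...,1]>90)&(d<.25)&(d>.05); blue[345:]=0
blue=cv2.morphologyEx(blue.astype(np.uint8),cv2.MORPH_OPEN,np.ones((5,5)))>0
v,u=np.where(blue); print("blue rows",v.min(),v.max(),"cols",u.min(),u.max(),blue.sum())
g=cv2.erode(blue.astype(np.uint8),np.ones((9,9)))>0; Q=L[g]; Q=Q[np.isfinite(Q).all(1)]
for _ in range(6):
    c0=Q.mean(0); nn=np.linalg.svd(Q-c0,full_matrices=0)[2][2]; nn*=-np.sign(nn[2]); e=(Q-c0)@nn; Q=Q[abs(e)<max(2,2*e.std())]
def cut(u,v):
    r=X[:3,:3]@np.array([(u-cx)/f,(v-cy)/f,1]); o=X[:3,3]*1000; return o+r*((c0-o)@nn/(r@nn))
r0=v.min(); lo=v.max()-15
row=lambda r:(np.where(blue[r])[0].min(),np.where(blue[r])[0].max()+1)
a,b=row(r0+12),row(lo)
tops=[np.where(blue[:,c])[0].min() for c in np.linspace(a[0]+10,a[1]-10,9).astype(int)]; print("edge rows",tops)
A,B,C,D=cut(a[0],r0+12),cut(a[1],r0+12),cut(b[0],lo),cut(b[1],lo)
print("widths",np.linalg.norm(A-B),np.linalg.norm(C-D),"face n",nn,"std",e.std())
E_=cut((a[0]+a[1])/2,np.median(tops)); mid1,mid2=(A+B)/2,(C+D)/2
tx=mid2-mid1; tx-=nn*(tx@nn); tx/=np.linalg.norm(tx)    # tile x (towards hole)
hole=mid2+tx*((E_-mid2)@tx+102)-nn*5
print("end",E_,"tile x",tx,"hole(tool)",hole)
np.savez("tile.npz",R=np.stack([tx,np.cross(nn,tx),nn],1),hole=hole/1000)
E
python3 tilein.py w4.png; python3 - <<'E'
from place import *
print(peg,n,px,py)
E
```

```text
blue rows 172 344 cols 245 396 25669
edge rows [np.int64(172), np.int64(172), np.int64(172), np.int64(172), np.int64(172), np.int64(172), np.int64(172), np.int64(172), np.int64(172)]
widths 59.56936093462228 58.87263670660042 face n [ 0.39  0.   -0.92] std 0.6583040610378719
end [52.3  -0.5  16.81] tile x [-0.92 -0.   -0.39] hole(tool) [-43.62  -0.85 -18.23]
[0.58 0.3  0.13] [-0.48 -0.42  0.77] [0.57 0.51 0.64] [-0.66  0.75  0.  ]
```

View pics/w4.png

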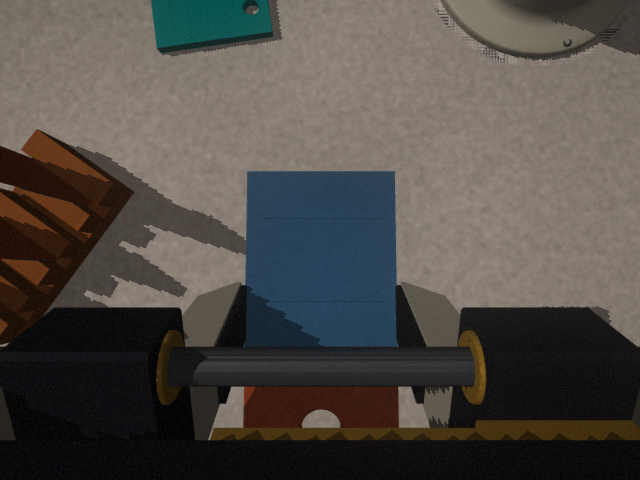

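The wrist view shows the tile held square: blue face at (245–396, 172–344), hole edge near (321,420). The grasp is tilted 0.4 rad as intended.

```bash
cat > pl2.py <<'E'
from place import *
import sys
t=np.load("tile.npz"); Rt=Rp@t["R"].T; off=[float(a) for a in sys.argv[2:4]] if len(sys.argv)>2 else [0,0]
h=float(sys.argv[1]); tg=peg+n*h/1000+px*off[0]/1000+py*off[1]/1000-Rt@t["hole"]
print("target tcp",tg); go(tg,Rt)
T0=tool(); hw=T0[:3,:3]@t["hole"]+T0[:3,3]; print("hole now in peg frame mm",Rp.T@(hw-peg)*1000)
E
python3 pl2.py 70
```

```text
target tcp [0.51 0.25 0.15]
shift [-250.6  192.1   10.9] rot [ 0.01 -0.69 -0.23] joints [ 0.28  0.29 -0.47  1.85  0.25  1.43  1.78]
hole now in peg frame mm [-146.29 -147.07  292.1 ]
```

```bash
python3 -m inch '[[-250,192,-70,0.01,-0.69,-0.23,0.4],[-250,192,-70,0.01,-0.69,-0.23,0.4],[-250,192,-70,0.01,-0.69,-0.23,0.4],[-250,192,-70,0.01,-0.69,-0.23,0.4],[-250,192,-70,0.01,-0.69,-0.23,0.4],[-250,192,-70,0.01,-0.69,-0.23,0.4],[-250,192,-70,0.01,-0.69,-0.23,0.4],[-250,192,-70,0.01,-0.69,-0.23,0.4],[-250,192,-35,0.01,-0.69,-0.23,0.4],[-250,192,-10,0.01,-0.69,-0.23,0.4],[-250,192,11,0.01,-0.69,-0.23,0.4],[-250,192,11,0.01,-0.69,-0.23,0.4]]'; python3 pl2.py 70
```

```text
time_s: 10.65
ee_pos: [0.5052, 0.2419, 0.141]
tcp_rot: [0.129, -0.351, 0.926, 0.053]
contact_force: [-0.4, -1.0, -2.0]
gripper_width: 0.0594
grip_force: 40.0
target tcp [0.51 0.25 0.15]
shift [-11.7  -3.7  -6.1] rot [ 0.01 -0.02 -0.  ] joints [ 0.07  0.34 -0.59  2.09  0.22  0.51  1.65]
hole now in peg frame mm [-13.14   3.45  68.37]
```

```bash
python3 -m inch '[[-12,-4,-6,0.01,-0.02,0,0.4],[-12,-4,-6,0.01,-0.02,0,0.4],[-12,-4,-6,0.01,-0.02,0,0.4],[-12,-4,-6,0.01,-0.02,0,0.4]]'; python3 pl2.py 45
```

```text
time_s: 10.98
ee_pos: [0.5236, 0.2488, 0.1592]
tcp_rot: [0.149, -0.35, 0.924, 0.052]
contact_force: [-1.0, -0.3, -1.2]
gripper_width: 0.059
grip_force: 40.0
target tcp [0.53 0.26 0.13]
shift [ 2.   3.5 29.1] rot [-0.01  0.02 -0.  ] joints [ 0.07  0.32 -0.59  2.06  0.22  0.51  1.65]
hole now in peg frame mm [12.62 -3.22 72.29]
```

```bash
python3 -m inch '[[12,4,6,-0.01,0.02,0,0.4],[12,4,6,-0.01,0.02,0,0.4],[12,4,6,-0.01,0.02,0,0.4],[12,4,6,-0.01,0.02,0,0.4],[12,4,6,-0.01,0.02,0,0.4]]'; python3 pl2.py 45
```

```text
time_s: 11.4
ee_pos: [0.5124, 0.2448, 0.1481]
tcp_rot: [0.137, -0.351, 0.925, 0.053]
contact_force: [-0.0, -0.2, -1.5]
gripper_width: 0.059
grip_force: 40.0
target tcp [0.53 0.26 0.13]
shift [-12.4  -1.3  21.7] rot [ 0. -0. -0.] joints [ 0.07  0.33 -0.59  2.08  0.22  0.51  1.65]
hole now in peg frame mm [-2.98  1.03 69.72]
```

```bash
python3 -m inch '[[-6,-1,10,0,0,0,0.4],[-12,-1,22,0,0,0,0.4],[-12,-1,22,0,0,0,0.4],[-12,-1,22,0,0,0,0.4],[-12,-1,22,0,0,0,0.4],[-12,-1,22,0,0,0,0.4]]'; python3 pl2.py 22
python3 - <<'E'
from place import *
# where does the scene camera see the peg tip relative to the tile's hole-end edge (sanity of calibration): tile face points in peg frame
im,d,P,K=shot("scene"); L=(P-peg)@Rp*1000; hsv=cv2.cvtColor(im,cv2.COLOR_RGB2HSV)
clay=((hsv[...,0]<12)&(hsv[...,1]>110)&(L[...,2]>40)&(L[...,2]<62)&(abs(L[...,0])<70)&(abs(L[...,1])<50))
q=L[clay]; print("clay in peg frame",clay.sum(),np.percentile(q,[2,50,98],axis=0))
e=(abs(L[...,2]-50)<5)&clay; print("x max (expect 18+-)",np.percentile(L[e][:,0],[95,99]),"y range (expect +-30)",np.percentile(L[e][:,1],[1,99]))
E
```

```text
time_s: 11.9
ee_pos: [0.526, 0.2558, 0.1307]
tcp_rot: [0.136, -0.351, 0.925, 0.053]
contact_force: [-0.6, 0.7, -1.0]
gripper_width: 0.0587
grip_force: 40.0
target tcp [0.54 0.27 0.11]
shift [-9.7 -0.4 21.2] rot [ 0. -0. -0.] joints [ 0.02  0.38 -0.55  2.05  0.26  0.49  1.61]
hole now in peg frame mm [-0.66  0.18 45.17]
clay in peg frame 348 [[-27.5  -29.98  40.68]
 [  6.14  -3.67  48.36]
 [ 19.45  28.83  49.79]]
x max (expect 18+-) [18.58 19.46] y range (expect +-30) [-30.06  30.2 ]
```

```bash
python3 -m inch '[[-3,0,7,0,0,0,0.4],[-6,0,14,0,0,0,0.4],[-9,0,21,0,0,0,0.4],[-9,0,21,0,0,0,0.4],[-9,0,21,0,0,0,0.4],[-9,0,21,0,0,0,0.4]]'; python3 pl2.py 6.5
```

```text
time_s: 12.45
ee_pos: [0.5369, 0.2659, 0.1125]
tcp_rot: [0.136, -0.351, 0.925, 0.053]
contact_force: [0.2, 0.2, -1.3]
gripper_width: 0.059
grip_force: 40.0
target tcp [0.55 0.27 0.1 ]
shift [-6.9 -0.8 13.7] rot [ 0. -0. -0.] joints [-0.03  0.43 -0.52  2.03  0.3   0.46  1.57]
hole now in peg frame mm [-0.94  0.58 21.66]
```

```bash
python3 -m inch '[[-3,-1,6,0,0,0,0.4],[-6,-1,12,0,0,0,0.4],[-7,-1,14,0,0,0,0.4],[-7,-1,14,0,0,0,0.4],[-7,-1,14,0,0,0,0.4]]'; python3 pl2.py 5
```

```text
time_s: 12.87
ee_pos: [0.5457, 0.2723, 0.1012]
tcp_rot: [0.136, -0.351, 0.925, 0.053]
contact_force: [-0.2, 0.8, -2.2]
gripper_width: 0.0589
grip_force: 40.0
target tcp [0.55 0.27 0.1 ]
shift [-0.3  0.3  1.1] rot [ 0. -0. -0.] joints [-0.05  0.46 -0.49  2.01  0.32  0.45  1.55]
hole now in peg frame mm [ 0.11 -0.49  6.03]
```

```bash
python3 -m inch '[[0,0,1,0,0,0,0.4],[0,0,1,0,0,0,0.4],[0,0,1,0,0,0,0.7],[0,0,1,0,0,0,1],[0,0,1,0,0,0,1],[0,0,1,0,0,0,1],[0,0,1,0,0,0,1]]'; python3 -m inch '[[4,0,-9,0,0,0,1],[12,0,-28,0,0,0,1],[23,0,-55,0,0,0,1],[39,0,-92,0,0,0,1],[47,0,-110,0,0,0,1],[47,0,-110,0,0,0,1],[47,0,-110,0,0,0,1]]'
python3 - <<'E'
from place import *
im,d,P,K=shot("scene","s5.png"); np.savez("pics/s5.npz",im=im,P=P); L=(P-peg)@Rp*1000; hsv=cv2.cvtColor(im,cv2.COLOR_RGB2HSV)
sel=(hsv[...,1]>90)&(L[...,2]>3)&(L[...,2]<40)&(L[...,0]<40)&(L[...,0]>-130)&(abs(L[...,1])<45)
cl=sel&((hsv[...,0]<11)|(hsv[...,0]>95)); q=L[cl]; print(cl.sum(),np.percentile(q,[1,50,99],axis=0))
f=cl&(L[...,2]>7)&(L[...,2]<14); q=L[f]; A=np.c_[q[:,:2],np.ones(len(q))]; print("face plane slopes, offset",np.linalg.lstsq(A,q[:,2],rcond=None)[0]); print(cv2.minAreaRect(q[:,:2].astype(np.float32)))
I=cv2.imread("pics/s5.png"); cv2.imwrite("pics/crop5.png",cv2.resize(I[260:370,420:580],None,fx=4,fy=4,interpolation=2))
E
```

```text
time_s: 13.45
ee_pos: [0.5463, 0.2724, 0.1008]
tcp_rot: [0.137, -0.351, 0.925, 0.053]
contact_force: [-0.6, -0.4, 1.4]
gripper_width: 0.0864
grip_force: 0.0
time_s: 14.03
ee_pos: [0.4894, 0.2203, 0.1936]
tcp_rot: [0.138, -0.35, 0.925, 0.052]
contact_force: [0.2, 0.8, 0.4]
gripper_width: 0.0917
grip_force: 0.0
335 [[-94.3  -31.86   3.19]
 [ -4.49 -11.79   8.44]
 [ 16.39  28.28  10.43]]
face plane slopes, offset [0.   0.   8.89]
((-38.27680969238281, -0.2980518341064453), (62.51752471923828, 109.7624740600586), 89.50321960449219)
```

View pics/crop5.png

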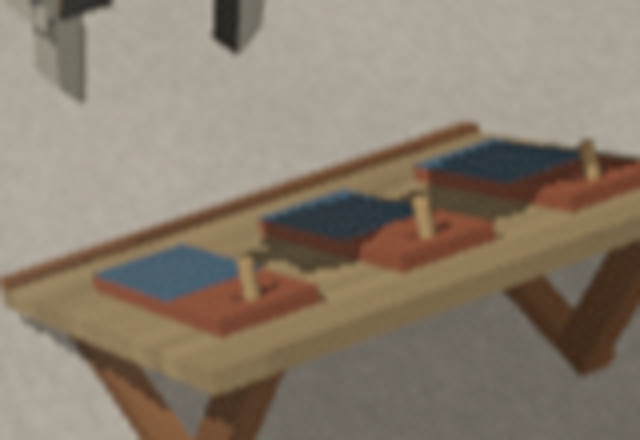

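The crop shows the finished tile hanging flat and straight, with the peg through its hole at (248,275). Next is the lens pose, from the scene and top clouds of the camera.

```bash
python3 - <<'E'
from h import *
np.set_printoptions(precision=4,suppress=True)
S=np.load("pics/scene0.npz"); P,im=S["P"],S["im"]; hsv=cv2.cvtColor(im,cv2.COLOR_RGB2HSV)
g=np.zeros((480,640),bool); g[275:345,280:360]=1; g&=(P[...,2]>.24)
lcd=g&(hsv[...,2]>110)&(hsv[...,1]<60); print("lcd",lcd.sum(),np.argwhere(lcd).mean(0))
Q=P[lcd]; Q=Q[np.isfinite(Q).all(1)]
for _ in range(8):
    c0=Q.mean(0); n=np.linalg.svd(Q-c0,full_matrices=0)[2][2]; n*=np.sign(n[0]); e=(Q-c0)@n; Q=Q[abs(e)<max(.0025,2*e.std())]
print("lcd plane n",n,"c",c0,len(Q),e.std(),"pitch",np.arcsin(n[2]),"yaw",np.arctan2(n[1],n[0]))
y=np.cross([0,0,1],n); y/=np.linalg.norm(y); F=np.stack([n,y,np.cross(n,y)],1)
Sc=P[g]; T=np.load("pics/top0.npz")["P"]; Tp=T[105:200,240:330].reshape(-1,3); Tp=Tp[Tp[:,2]>.24]
for nm,C in (("scene",Sc),("top",Tp)):
    L=(C-c0)@F*1000; print(nm,len(L),np.nanpercentile(L,[1,5,50,95,99],axis=0))
    for a in range(-150,20,10):
        s=L[(L[:,0]>=a)&(L[:,0]<a+10)]
        if len(s)>3: print(a,len(s),"y",np.percentile(s[:,1],[3,97]),"z",np.percentile(s[:,2],[3,97]))
E
```

```text
lcd 877 [311.992  313.1824]
lcd plane n [ 0.8742 -0.2688  0.4044] c [0.7788 0.0025 0.3203] 796 0.0009124794555939859 pitch 0.416346369624509 yaw -0.29829849196964997
scene 3544 [[-81.1801 -53.1644 -68.3588]
 [-46.0194 -46.466  -49.2089]
 [ -3.1194   8.9802  10.4106]
 [  0.8547  54.5434  39.7611]
 [  1.7348  55.1446  42.4351]]
-90 47 y [-7.9512 23.0916] z [ 8.0992 24.5424]
-80 47 y [-11.9765  19.3663] z [15.4119 25.014 ]
-70 45 y [-11.2183  17.2937] z [19.5873 26.9634]
-60 25 y [ 4.1366 52.3116] z [18.0352 27.0701]
-50 47 y [13.539  54.3186] z [-23.9363  26.5016]
-40 174 y [-48.7587  55.1723] z [-67.1032  42.378 ]
-30 324 y [-47.157   55.0792] z [-68.9256  42.7205]
-20 500 y [-42.8881  55.1043] z [-68.3774  42.3777]
-10 1842 y [-51.7604  54.1347] z [-36.6016  32.6364]
0 493 y [-34.8364  33.1854] z [-23.1677  20.6587]
top 1227 [[-85.0802 -56.2969 -20.7126]
 [-79.2914 -53.816   -1.1456]
 [-29.4904  -4.0281  29.7371]
 [ -1.5593  46.4878  43.2345]
 [  0.3677  52.7616  46.4854]]
-90 55 y [-25.9781  24.2808] z [ 3.6273 28.0159]
-80 76 y [-26.0067  22.4172] z [ 6.1816 29.4382]
-70 87 y [-28.2068  24.1618] z [ 0.3953 30.906 ]
-60 98 y [-27.1299  44.0806] z [ 1.4611 30.8327]
-50 115 y [-36.0773  50.846 ] z [ 5.111  32.1293]
-40 174 y [-55.8776  51.3396] z [ 1.3045 44.3827]
-30 187 y [-56.2111  51.2038] z [-1.1524 45.9665]
-20 186 y [-55.9996  50.4651] z [ 0.7739 45.9849]
-10 216 y [-55.1153  50.6104] z [-18.7844  36.6502]
0 33 y [-34.6442  32.8377] z [-21.201   21.1221]
```

Lens axis from the LCD plane: pitch 0.416 (inside 0.2–0.5), yaw −0.30, barrel 51 mm wide centred on the body. The focus comes out near (0.527, 0.080, 0.204). Now I'll move to hover over the tall tile.

```bash
python3 -m inch '[[0,0,-20,0,0,0,0.5],[0,0,-50,0,0,0,0.5],[0,0,-80,0,0,0,0.5],[0,0,-80,0,0,0,0.5],[0,0,-80,0,0,0,0.5]]';python3 - <<'E'
from h import *
go([.4416,-.2959,.28],frame([0,0,-1],[.995,-.1,0]))
E
```

```text
time_s: 14.5
ee_pos: [0.4726, 0.2059, 0.2697]
tcp_rot: [0.138, -0.351, 0.925, 0.053]
contact_force: [0.5, 0.6, 0.2]
gripper_width: 0.0632
grip_force: 0.0
shift [ 337.6 -355.  -113.9] rot [0.354 0.137 2.374] joints [ 0.31  0.04 -0.72  2.06 -0.09  0.77  1.95]
```

```bash
python3 -m inch '[[338,-355,-114,0.354,0.137,2.374,0.5],[338,-355,-114,0.354,0.137,2.374,0.5],[338,-355,-114,0.354,0.137,2.374,0.5],[338,-355,-114,0.354,0.137,2.374,0.5],[338,-355,-114,0.354,0.137,2.374,0.5],[338,-355,-114,0.354,0.137,2.374,0.5],[338,-355,-114,0.354,0.137,2.374,0.5],[338,-355,-114,0.354,0.137,2.374,0.5],[338,-355,-114,0.354,0.137,2.374,0.5],[338,-355,-114,0.354,0.137,2.374,0.5],[338,-355,-114,0.354,0.137,2.374,0.5],[338,-355,-114,0.354,0.137,2.374,0.5]]';python3 - <<'E'
from h import *
go([.4416,-.2959,.28],frame([0,0,-1],[.995,-.1,0]))
E
```

```text
time_s: 15.5
ee_pos: [0.4398, -0.2947, 0.2766]
tcp_rot: [0.061, 0.38, 0.923, 0.024]
contact_force: [1.9, 0.2, 0.3]
gripper_width: 0.0459
grip_force: 0.0
shift [-2.5  0.7 -3.1] rot [0.127 0.048 0.888] joints [ 0.79  0.14 -0.22  1.89 -0.04  1.    1.38]
```

```bash
python3 -m inch '[[0,0,0,0.127,0.048,0.888,0.5],[0,0,0,0.127,0.048,0.888,0.5],[0,0,0,0.127,0.048,0.888,0.5],[0,0,0,0.127,0.048,0.888,0.5],[0,0,0,0.127,0.048,0.888,0.5],[0,0,0,0.127,0.048,0.888,0.5],[0,0,0,0.127,0.048,0.888,0.5],[0,0,0,0.127,0.048,0.888,0.5],[0,0,0,0.127,0.048,0.888,0.5],[0,0,0,0.127,0.048,0.888,0.5],[0,0,0,0.127,0.048,0.888,0.5]]';python3 - <<'E'
from h import *
np.set_printoptions(precision=4,suppress=True)
im,d,P,K=shot("wrist","w6.png"); z=P[...,2]
m=(z>.155)&(z<.175)&(abs(P[...,0]-.44)<.06)&(abs(P[...,1]+.296)<.08)
q=P[m]; print(m.sum(),q.mean(0),q.min(0),q.max(0),cv2.minAreaRect((q[:,:2]*1000).astype(np.float32)),np.argwhere(m).mean(0))
go([.4416,-.2959,.28],frame([0,0,-1],[.995,-.1,0]))
E
```

```text
time_s: 16.42
ee_pos: [0.4404, -0.293, 0.2783]
tcp_rot: [0.002, 0.739, 0.674, 0.001]
contact_force: [0.4, -0.1, 0.4]
gripper_width: 0.0458
grip_force: 0.0
1362 [ 0.4424 -0.297   0.1651] [ 0.4345 -0.3289  0.155 ] [ 0.4504 -0.2682  0.1674] ((442.21661376953125, -298.5118713378906), (60.137413024902344, 10.017827033996582), 83.85223388671875) [229.2783 323.4905]
shift [-2.6  1.5 -1.3] rot [0.004 0.001 0.008] joints [ 0.66  0.2  -0.14  1.8   0.03  1.13  0.41]
```

View pics/w6.png

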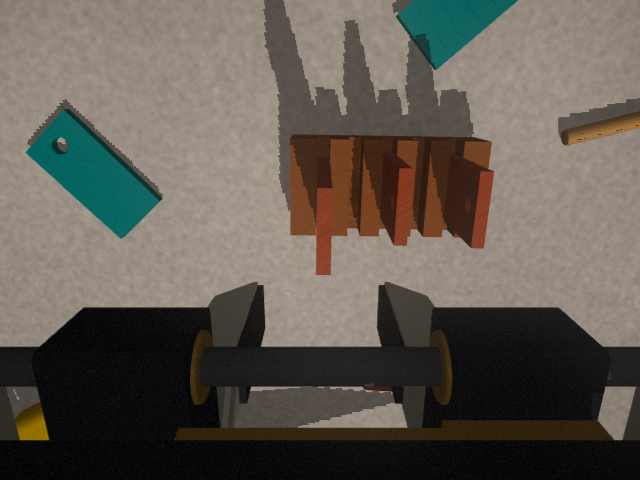

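The wrist view shows the tall tile's top at (323,230), end-on in the nearest slot, with the two shorter tiles to its right. Top measured at (0.442, −0.2985, 0.165), as expected.

```bash
python3 - <<'E'
from h import *
go([.4423,-.2983,.135],frame([0,0,-1],[.9943,-.107,0]))
E
```

```text
shift [ -4.7   1.8 143.7] rot [0.004 0.001 0.015] joints [ 0.66  0.2  -0.14  1.8   0.03  1.13  0.41]
```

```bash
python3 -m inch '[[-4,2,30,0,0,0.015,0.5],[-4,2,70,0,0,0.015,0.5],[-4,2,105,0,0,0.015,0.5],[-4,2,130,0,0,0.015,0.5],[-4,2,144,0,0,0.015,0.5],[-4,2,144,0,0,0.015,0.5],[-4,2,144,0,0,0.015,0.5],[-4,2,144,0,0,0.015,0.05],[-4,2,144,0,0,0.015,0.05],[-4,2,144,0,0,0.015,0.05],[-4,2,144,0,0,0.015,0.05],[-4,2,144,0,0,0.015,0.05]]' 30; python3 -m inch '[[0,0,0,0,0,0,0.05],[0,0,0,0,0,0,0.05],[0,0,0,0,0,0,0.05]]' 30
```

```text
time_s: 17.47
ee_pos: [0.4433, -0.298, 0.136]
tcp_rot: [0.003, 0.745, 0.667, 0.001]
contact_force: [-1.1, 0.2, 0.9]
gripper_width: 0.017
grip_force: 0.0
time_s: 17.72
ee_pos: [0.4429, -0.2978, 0.1357]
tcp_rot: [0.002, 0.745, 0.667, 0.001]
contact_force: [-0.7, 0.8, 4.9]
gripper_width: 0.0101
grip_force: 30.0
```

```bash
python3 -m inch '[[0,0,-20,0,0,0,0.05],[0,0,-55,0,0,0,0.05],[0,0,-95,0,0,0,0.05],[0,0,-130,0,0,0,0.05],[0,0,-150,0,0,0,0.05],[0,0,-150,0,0,0,0.05],[0,0,-150,0,0,0,0.05],[0,0,-150,0,0,0,0.05]]' 40; cat > foc.py <<'E'
from h import *
n=np.array([.8742,-.2688,.4044]); n/=np.linalg.norm(n); c0=np.array([.7788,.0025,.3203]); y=np.cross([0,0,1],n); y/=np.linalg.norm(y); z=np.cross(n,y)
lens=c0-.088*n-.001*y+.0005*z; foc=lens-.2*n
Rt=frame(-z,n); f=np.array([-.0007,.005,.0657])
if __name__=="__main__":
    print("focus",foc.round(3),"tcp target",(foc-Rt@f).round(3)); go(foc-Rt@f,Rt)
    T=tool(); w=T[:3,:3]@f+T[:3,3]; print("face rel focus (lens axes, mm)",(np.stack([n,y,z])@(w-foc)*1000).round(1))
E
python3 foc.py
```

```text
time_s: 18.38
ee_pos: [0.4413, -0.2969, 0.2837]
tcp_rot: [0.001, 0.745, 0.667, 0.001]
contact_force: [-0.5, -0.7, -1.9]
gripper_width: 0.0094
grip_force: 40.0
focus [0.527 0.079 0.204] tcp target [0.497 0.089 0.262]
shift [389.5  13.2  21.2] rot [-0.413 -0.039  0.186] joints [ 0.67  0.21 -0.14  1.79  0.03  1.14  0.4 ]
face rel focus (lens axes, mm) [  36.8 -384.1   -1.3]
```

```bash
python3 -m inch '[[20,0,0,0,0,0,0.05],[50,2,2,0,0,0,0.05],[85,3,4,-0.05,0,0.02,0.05],[120,4,6,-0.1,0,0.05,0.05],[155,5,8,-0.15,-0.01,0.07,0.05],[190,6,10,-0.2,-0.02,0.09,0.05],[225,7,12,-0.24,-0.02,0.11,0.05],[260,8,14,-0.28,-0.03,0.13,0.05],[295,10,16,-0.32,-0.03,0.15,0.05],[330,11,18,-0.36,-0.04,0.17,0.05],[360,12,20,-0.39,-0.04,0.18,0.05],[380,13,21,-0.41,-0.04,0.186,0.05]]'; python3 -m inch '[[9,0,0,0,0,0,0.05],[9,0,0,0,0,0,0.05],[9,0,0,0,0,0,0.05],[9,0,0,0,0,0,0.05],[9,0,0,0,0,0,0.05],[9,0,0,0,0,0,0.05]]'; python3 foc.py
```

```text
time_s: 19.38
ee_pos: [0.4948, 0.0827, 0.2615]
tcp_rot: [0.166, 0.786, 0.583, 0.122]
contact_force: [0.6, -1.0, -1.9]
gripper_width: 0.0098
grip_force: 40.0
time_s: 19.88
ee_pos: [0.4992, 0.086, 0.2634]
tcp_rot: [0.167, 0.788, 0.581, 0.122]
contact_force: [0.6, -0.6, -0.9]
gripper_width: 0.0101
grip_force: 40.0
focus [0.527 0.079 0.204] tcp target [0.497 0.089 0.262]
shift [ 2.1 -3.1 -0.3] rot [-0.001  0.003 -0.001] joints [ 0.23 -0.01 -0.64  2.16  0.4   0.71 -0.98]
face rel focus (lens axes, mm) [ 3.  -2.3 -0.3]
```

```bash
python3 - <<'E'
from foc import *
np.set_printoptions(precision=1,suppress=True)
F=np.stack([n,y,z],1); im,d,P,K=shot("scene","s7.png"); L=(P-foc)@F*1000; hsv=cv2.cvtColor(im,cv2.COLOR_RGB2HSV)
m=(hsv[...,1]>90)&(abs(L[...,0])<40)&(abs(L[...,1])<60)&(L[...,2]>-90)&(L[...,2]<110)
b=m&(hsv[...,0]>95)&(hsv[...,0]<125); c=m&(hsv[...,0]<12)
for k,s in (("blue",b),("clay",c)): print(k,s.sum(),np.percentile(L[s],[2,50,98],axis=0).tolist() if s.any() else "")
q=L[b]; A=np.c_[q[:,1:],np.ones(len(q))]; print("face: dx/dy, dx/dz, x0",np.linalg.lstsq(A,q[:,0],rcond=None)[0].round(3))
g=np.zeros((480,640),bool); g[275:345,280:360]=1; lcd=g&(P[...,2]>.24)&(hsv[...,2]>110)&(hsv[...,1]<60); print("lcd c",np.nanmean(P[lcd],0).round(4),lcd.sum())
from place import peg,Rp
Lp=(P-peg)@Rp*1000; s=(hsv[...,1]>90)&((hsv[...,0]<11)|(hsv[...,0]>95))&(Lp[...,2]>7)&(Lp[...,2]<14)&(Lp[...,0]<40)&(Lp[...,0]>-130)&(abs(Lp[...,1])<45)
print("done",cv2.minAreaRect(Lp[s][:,:2].astype(np.float32)))
o=env.get_obs(); print(o["time_s"],np.abs(o["dq"]).max(),o["grip_force"])
cv2.imwrite("pics/last.png",cv2.resize(im[180:400,220:500,::-1],None,fx=2.5,fy=2.5,interpolation=2))
E
```

```text
blue 0 
clay 440 [[-1.6548117733482197, -29.629016013406385, 47.47846623252591], [2.910390805529355, 9.549144072722044, 65.00194668172696], [6.354857510864224, 28.57322194062852, 94.5452321472635]]
face: dx/dy, dx/dz, x0 [0. 0. 0.]
lcd c [0.8 0.  0.3] 906
done ((-41.13905715942383, 1.1697521209716797), (62.80399703979492, 120.00154113769531), 89.69010162353516)
19.9333 0.005733278254278676 39.97781884889264
```

The clay top spans y ±29 mm, up to 94.5 mm above the focus, and lies about 3 mm off the focus plane, so it matches the target. The finished tile still hangs centred, so I'm handing in.

```bash
python3 -c "
from station import env
print(env.hand_in())"
```

```text
the job is handed in; nothing more can be done
None
```

The job is handed in at about 20 s of robot time: the finished tile hangs flat and straight on the empty peg, and the tall tile is held upright facing the lens with its glaze centre within about 4 mm of the estimated focus. The glaze itself was hidden from the scene camera, so that figure comes from the tile's bare top and the measured tool pose.

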